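# Find a shaker flywheel's heavy side and hold it down

## Robot

A 7-joint arm with a two-finger parallel gripper is mounted at the origin on a cart in front of the work surface, level with it; the furniture and walls round the work are solid. World frame = base frame: x ahead of the robot, y to its left, z up, the work surface at z = 0. Lengths are in mm, angles in degrees, forces in N, time in s.
With the tool pointing down it reaches from about 400 to 750 mm from the base axis. Payload 19.5 kg.
Tool frame: the origin (TCP) lies on the centre line of the jaws, within the pads' length; the fingertips stand 8 mm ahead of it and the grasp point (between the pads) lies 11 mm behind it (ctrl.finger_overhang is the distance from the TCP to the fingertips, in mm); z points along the fingers, y is the line along which they close (so a half turn about z gives the same grasp; the last joint's range is limited). The gripper opens to 85 mm and grips with 20 to 120 N. Pads are 22 mm wide; open, the fingers measure 114 mm over their backs; the gripper's body (76 mm by 85 mm) begins 54 mm behind the grasp point. The pads swing forward as they close: fully open they stand 13 mm farther back than shut.
Start: joints at [-75.098, 40.479, -1.581, 85.061, 1.261, 54.483, -4.326], TCP at [170.9, 548.989, 239.268] pointing down, gripper open.
Joint ranges: [-155.06, 155.06], [-18.47, 123.98], [-90, 86.84], [0, 140.48], [-83.41, 263.41], [0, 116], [-161.91, 161.91]. Speed limits (degrees/s): [108.29, 108.29, 147.25, 147.25, 172.46, 172.46, 172.46].

## Interface

Orientations are given as [roll, pitch, yaw] about the fixed x, y, z axes, in that order (R = Rz(yaw) Ry(pitch) Rx(roll)).
In Python, from plant import ctrl gives the robot as it stands.
- The arm moves only by the shell command python3 -m inch 'ROWS' [FORCE]. ROWS is JSON, a list that holds one entry, the list of rows, each a list of 7 numbers: the turn, a rotation vector about the tool's x, y, z in degrees, then the shift along the tool's x, y, z in m, then the opening, from 0 (shut) to 1 (fully open). In form: [[[rx, ry, rz, x, y, z, jaw], ...]]. A call has 1 to 8 rows; each row is the pose to reach, as a shift and turn from the pose commanded when the call began, along the tool's axes at that moment; what a row does not reach only later rows make up. A row lasts 1/10 s, in which the tool goes at most 50 mm and 8.59 degrees, less where a joint would pass 70% of its speed; a pose out of reach is approached as far as the arm can. A call with a gripper value outside its range is refused whole. The fingers move at their own pace and stop on an object; FORCE is the grip in N (left out, the last holds). Time passes only in rows, so rows that repeat a pose let the fingers close. It gives the time, the measured TCP pose, the force, the opening and the grip force at its end, in the units of the state.
- ctrl.state(): the state, without advancing time (a new reading comes with each control period).
- ctrl.grab_frame(name): name is "scene" or "side" or "wrist"; returns a dict with "img" (400x640x3 uint8, red, green, blue), "z_map" (400x640 float32, mm along the optical axis (not along the pixel's ray), 0 where there is no reading), "vfov" (degrees; the focal length in pixels is half the picture's height over the tangent of half this angle, whatever the lens; pixels are square), "cx", "cy" (the principal point, pixels), "k1" (the pictures are not rectified: a ray, as slopes to the right and down, at radius r is drawn at 1 + k1 r^2 times it, then the intrinsics apply), "extrinsics" (4x4, takes a point from camera to world coordinates). Camera axes: x right, y up, looking along -z (the intrinsics and any distortion apply to the point x, -y, -z); pixel columns grow to the right and rows downward; lengths in mm; the calibration is good to about 2 mm. A picture is of the moment at which its call begins.
- ctrl.finish_job(): hands the job in; it is judged then, once.
Trained networks look in a picture, given as the dict that the camera call returned (one of the last four; its "shot" number tells which), for a name from the list of things; names that differ only in an ending like _2 or _b are one class to them, and where a whole thing is asked for, a point or a joint stands for the part that bears it (a point fixed in the world has none). Each returns a list of dicts, best first, with "conf" (0 to 1); they miss things now and then, are a little off and sometimes report something else, mostly with a low value. They report only what shows in the picture. A call takes as long as a camera call.
- ctrl.trace(label, picture): "region" (400x640 bool, what is visible of it) and "box" ([left, top, width, height] in pixels, round what is visible of it).
The state is a dict: "clock": time; "q": joint angles; "joint_velocities": joint speeds; "joint_efforts": joint torques, N m; "position": TCP position; "eef_rot": TCP orientation; "contact_force": force on the tool from outside, world axes, zero at the start; "moment": the same for the moment, N m; "grip_width": opening from 0.0 (shut) to 1.0 (fully open); "grasp_force": force on a finger pad.
Only numpy, scipy, OpenCV 4.12 (cv2) and the standard library are available. Lean on these libraries where they do the work, as an engineer would, in place of code of your own. Each camera call takes 0.05 s, during which the arm holds its last target. There are 200 camera calls.

## Task

The shaker's flywheel sits on its bearing stand and has its counterweight cast somewhere inside the rim, where nothing shows. Turn the wheel well round by hand and let it roll freely to rest to find its heavy side (the greased bearings drag, so left alone it stops short of the bottom, on whichever side it rolled down from), then grip it and keep hold of it with the heavy side straight down, so that I can screw the crank on at the top. Finish while still holding the wheel still like that, and do not push the things round the stand about.

Things in the scene. Friction and masses are not known exactly. Their poses are not given: they have to be found in the camera images.
- stand: bearing stand fixed to the bench: aluminium foot 120x120x12 mm with a grey pedestal, 135 mm high, that carries a short horizontal spindle. Origin on the bench under the spindle. The spindle runs along its x; its -x side, with the flywheel's free face, looks to the robot; y to the left as the robot sees it, z up. The pedestal begins 26 mm behind the wheel's mid-plane
- spindle (a point): point on the spindle's axis in the flywheel's mid-plane, 108 mm above the bench, 26 mm in front of the stand's origin; axes as the stand's. The pedestal reaches 27 mm above the axis (its grease nipple 35 mm); the hub nut stands out 26 mm in front of this point
- rim_top (a point): highest point of the flywheel's rim, 178 mm above the bench, in the mid-plane; does not turn with the wheel. The wheel is a plain disc 140 mm across, 18 mm thick at the flat-sided rim, about 0.9 kg. Nothing stands in front of or behind the rim above the spindle, so it can be pinched across its thickness from above
- slot (a point): middle of the wheel's timing slot, on the free face, 41 mm from the axis; turns with the wheel. A black radial slot 10x22 mm, with a scribed line to the rim, the only one; eight small tapped holes are evenly spaced round the same circle. Slot and holes tell nothing about the heavy side, which differs each time
- wheel (a joint): turn of the flywheel, rad: grows clockwise as seen from the robot, no end stops, 0 with the slot at the top. Heavy side pulls 0.06 to 0.1 N m at most. Let go, the wheel rolls slowly down without swinging past, rests in about 4 s (longer from near the top), and stops 15 to 25 degrees short, equally far from either side; it can also balance with the heavy side that near the top. May roll at the start
- crank: small flat steel crank arm with a round pin at one end, 71x22x28 mm, lying flat; a bystander, origin at the centre of its underside
- parts_box: small blue compartment box with a lid, 81x119x27 mm; a bystander, origin at the centre of its underside
- caliper: sliding caliper 200 mm long, 16 mm high, lying flat; a bystander, origin at the centre of its underside
- valve_head: white pinch-valve head, 42 mm across, 20 mm high; a bystander, origin at the centre of its underside
- coil: small solenoid with leads, 26x90x28 mm; a bystander, origin at the centre of its underside
- tape_roll: roll of black tape, 55 mm across, 19 mm high; a bystander, origin at the centre of its underside

How it is judged (in metres and radians):
On the way, in this order (a step that is already met when the one before it is completed fails the run):
1. the hand has turned the wheel well round: its heavy side is more than 38 degrees from straight down while the fingers touch it (contact force between the fingers and wheel above 0.3 N and z of counterweight_c0 in the frame of spindle above -0.0457 m), for 0.05 s.
2. let go, the wheel has rolled down to rest by itself: untouched and still, heavy side within 38 degrees of straight down (contact force between each of the arm, the fingers and wheel below 0.05 N and z of counterweight_c0 in the frame of spindle below -0.0452 m and velocity of joint wheel between -0.05 and 0.05 rad/s), for 0.3 s.
At the end, for the whole second after the job is handed in: the fingers grip the wheel (more than 2 N) and keep it still (under 0.1 rad/s), with its heavy side within 9 degrees of straight down (y of counterweight_c0 in the frame of spindle between -0.0092 and 0.0092 m and z of counterweight_c0 in the frame of spindle below -0.03 m and contact force between the fingers and wheel above 2 N and velocity of joint wheel between -0.1 and 0.1 rad/s); the arm keeps its last pose, push and grip.
It fails at once if one of the loose things round the stand pushed more than 30 mm (distance of any of crank, parts_box, caliper, valve_head, coil, tape_roll from where it was at the start of the episode above 0.03 m).
It also fails if it takes over 64 s, if anything falls off the work surface, if the arm or the gripper's body presses on something with over 40 N, if the wrist force passes 120 N, or if a joint passes its speed limit or range.

## Working session

There is one attempt and no reset: what is moved stays moved. The work goes in short steps, Python scripts to look and compute and a shell command to move; the robot and the scene stay as the last step left them, time stands still between calls to the robot, and variables do not carry over. Pictures are saved under pics/ and viewed, at most 10 in all, crops included, and the job is handed in when it is done.

```bash
mkdir -p pics; ls; python3 - <<'E'
from plant import ctrl
import cv2,numpy as np
s=ctrl.state();print({k:np.round(v,3) for k,v in s.items()})
ims=[]
for n in("scene","side"):
    f=ctrl.grab_frame(n);ims.append(f["img"]);print(n,f["vfov"],f["cx"],f["cy"],f["k1"],f["extrinsics"].round(2).tolist() if hasattr(f["extrinsics"],'round') else f["extrinsics"])
    for l in("wheel","slot","stand"):
        r=ctrl.trace(l,f);print(l,[(round(x["conf"],2),x["box"]) for x in r[:2]])
    cv2.imwrite(f"pics/a_{n}.png",f["img"][:,:,::-1])
E
```

```text
pics
{'clock': np.float64(0.0), 'q': array([-75.098,  40.514,  -1.581,  85.086,   1.261,  54.482,  -4.325]), 'joint_velocities': array([-0.063,  0.036, -0.03 ,  0.003, -0.018,  0.053, -0.046]), 'joint_efforts': array([ 0.0000e+00, -8.8319e+01,  1.2350e+00, -2.3617e+01,  1.7000e-02,
        6.0000e-03,  0.0000e+00]), 'position': array([170.838, 548.748, 238.817]), 'eef_rot': array([-1.79934e+02,  3.00000e-03,  1.62709e+02]), 'contact_force': array([-0.105,  0.099, -0.777]), 'moment': array([0.02 , 0.016, 0.01 ]), 'grasp_force': np.float64(0.0), 'grip_width': np.float64(0.996)}
scene 55.113154830747675 321.677809108221 202.04041544989556 0.005557752156182105 [[0.49, 0.43, -0.76, -71.15], [-0.87, 0.26, -0.41, -336.01], [0.02, 0.87, 0.5, 575.17], [0.0, 0.0, 0.0, 1.0]]
wheel [(0.75, [280.1, 196.9, 55.6, 58.6])]
slot [(0.9, [280.6, 196.9, 56.3, 60.9])]
stand [(0.93, [278.0, 197.9, 72.9, 79.2])]
side 45.22795806643318 318.35624413148514 199.45876580163946 -0.04689722731819969 [[1.0, -0.03, 0.01, 593.08], [0.02, 0.52, -0.85, -773.53], [0.02, 0.85, 0.52, 608.87], [0.0, 0.0, 0.0, 1.0]]
wheel []
slot [(0.88, [278.2, 167.0, 18.5, 71.3])]
stand [(0.67, [211.9, 295.5, 43.2, 20.5]), (0.49, [359.3, 240.6, 21.3, 14.9])]
```

View pics/a_scene.png

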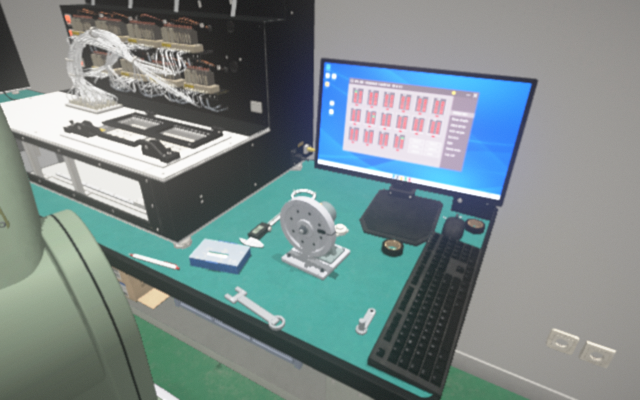

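View pics/a_side.png

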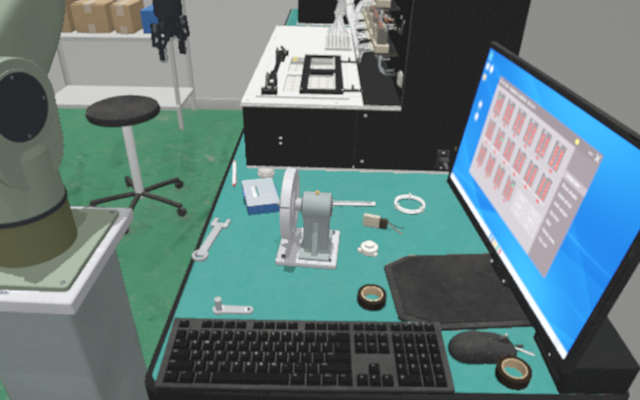

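The scene picture shows the wheel around (307,227), with the parts box to its left and the caliper behind it. The side view shows the wheel edge-on at (289,203). Next I'll measure the pose and slot from depth.

```bash
cat > h.py <<'E'
import numpy as np,cv2
from plant import ctrl
def K(f):
    F=200/np.tan(np.radians(f["vfov"]/2)); return F
def world(f,u,v,z):
    F=K(f); d=np.stack([(np.asarray(u)-f["cx"])/F,(np.asarray(v)-f["cy"])/F],-1); p=d.copy()
    for _ in range(8): p=d/(1+f["k1"]*(p**2).sum(-1,keepdims=True))
    z=np.asarray(z)[...,None]
    c=np.concatenate([p*z*[1,-1],-z],-1); E=np.array(f["extrinsics"])
    return c@E[:3,:3].T+E[:3,3]
def proj(f,P):
    E=np.array(f["extrinsics"]); c=(np.atleast_2d(P)-E[:3,3])@E[:3,:3]
    p=np.stack([c[:,0],-c[:,1]],-1)/-c[:,2:]; p=p*(1+f["k1"]*(p**2).sum(1,keepdims=True))
    return p*K(f)+[f["cx"],f["cy"]]
E
python3 - <<'E'
from h import *
f=ctrl.grab_frame("scene")
t=ctrl.trace("wheel",f)
print([(x["conf"],x["box"]) for x in t])
m=t[0]["region"]&(f["z_map"]>0)
v,u=np.nonzero(m);P=world(f,u,v,f["z_map"][v,u])
print(P.min(0),P.max(0))
# plane RANSAC
rng=np.random.default_rng(0);best=0
for _ in range(500):
    a,b,c=P[rng.choice(len(P),3,False)];n=np.cross(b-a,c-a);l=np.linalg.norm(n)
    if l<100: continue
    n/=l;i=abs((P-a)@n)<2
    if i.sum()>best:best=i.sum();I=i
Q=P[I];c=Q.mean(0);n=np.linalg.svd(Q-c,full_matrices=False)[2][2];n*=np.sign(n[0])
print(len(P),best,c,n,np.degrees(np.arctan2(n[1],n[0])), Q.min(0),Q.max(0))
im=cv2.resize(f["img"][180:290,260:370],None,fx=5,fy=5,interpolation=cv2.INTER_CUBIC)
cv2.imwrite("pics/crop1.png",im[:,:,::-1])
for l in("crank","parts_box","caliper","valve_head","coil","tape_roll"):
    for g in ctrl.trace(l,f)[:1]:
        m=g["region"]&(f["z_map"]>0);v,u=np.nonzero(m);W=world(f,u,v,f["z_map"][v,u]);print(l,g["conf"],np.median(W,0).round(),W.min(0).round(),W.max(0).round())
E
```

```text
[(0.67, [278.6, 195.3, 56.2, 59.9])]
[501.64004314 -45.27679797  -1.99394325] [806.99042117 230.95840812 179.34221176]
2531 1170 [524.76978001  22.68847871 110.22413487] [ 9.96703630e-01 -8.11275535e-02  4.39947352e-04] -4.653380930212024 [517.80052719 -44.83423405  49.57270625] [530.88667316  81.26440923 177.68689191]
crank 0.53 [ 427. -164.    6.] [ 405. -173.   -0.] [ 476. -153.   29.]
parts_box 0.73 [431. 200.  25.] [391. 142.  -2.] [514. 273.  29.]
caliper 0.6 [565. 192.   7.] [517. 155.  -2.] [672. 214.  19.]
coil 0.6 [523.  18. 115.] [502. -45.  -1.] [685.  94. 179.]
tape_roll 0.86 [ 680. -127.   14.] [ 656. -153.   -1.] [ 712. -102.   20.]
```

View pics/crop1.png

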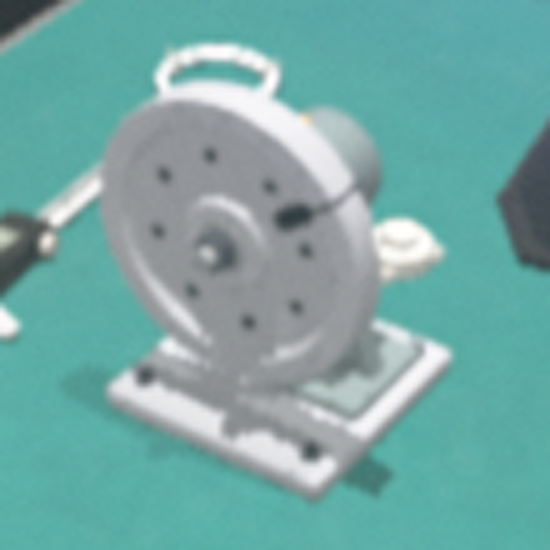

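The crop shows the slot at about (293,215), roughly pixel (318.6,223) in the full picture, at the wheel's upper right. The eight holes sit between the slot positions, and the nut is near (215,252). I'll refine the centre and write an angle reader.

```bash
cat >> h.py <<'E'
from scipy.ndimage import map_coordinates
def face(f,C,n,off,r,phi):
    """sample grey on the free face at clockwise-from-top angle phi (deg) seen from the robot, radius r"""
    y=np.array([-n[1],n[0],0]); a=np.radians(phi)[:,None,None]; R=np.asarray(r)[None,:,None]
    P=C-off*n+R*(-np.sin(a)*y+np.cos(a)*np.array([0,0,1.]))
    uv=proj(f,P.reshape(-1,3)); g=f["img"].astype(float).mean(2)
    return map_coordinates(g,[uv[:,1],uv[:,0]],order=1).reshape(len(phi),len(r))
def angle(f,C,n,off=9.):
    phi=np.arange(0,360,1.); G=face(f,C,n,off,np.arange(33,50,1.),phi)
    d=-np.mean(G,1); d-=np.median(d); w=np.ones(7)/7
    s=np.convolve(np.r_[d[-3:],d,d[:3]],w,'valid'); i=s.argmax()
    j=(i+np.arange(-8,9)); ww=np.clip(s[j%360]-0.4*s[i],0,None)
    a=(ww*j).sum()/ww.sum(); 
    s2=s.copy(); s2[(i+np.arange(-15,16))%360]=-99
    return a%360,s[i],s2.max()
E
python3 - <<'E'
from h import *
f=ctrl.grab_frame("scene")
m=ctrl.trace("wheel",f)[0]["region"]&(f["z_map"]>0)
v,u=np.nonzero(m);P=world(f,u,v,f["z_map"][v,u])
n=np.array([np.cos(np.radians(-4.65)),np.sin(np.radians(-4.65)),0]);y=np.array([-n[1],n[0],0])
d=P@n; h,e=np.histogram(d,np.arange(480,580,1.));print([(e[i],h[i]) for i in h.argsort()[-14:]])
# front ring points: per-offset bins, radius check
t=P@y
for lo in np.arange(508,536,2):
    k=(d>=lo)&(d<lo+2)&(P[:,2]>20)
    if k.sum()>20: print(lo,k.sum(),t[k].min().round(),t[k].max().round(),P[k,2].min().round(),P[k,2].max().round())
E
```

```text
Traceback (most recent call last):
IndexError: list index out of range
```

```bash
python3 - <<'E'
from h import *
f=ctrl.grab_frame("scene")
m=np.zeros((400,640),bool);m[190:262,274:342]=1;m&=f["z_map"]>0
v,u=np.nonzero(m);P=world(f,u,v,f["z_map"][v,u])
k=(abs(P[:,0]-525)<40)&(P[:,2]>35)&(P[:,2]<185);P=P[k]
def plane(P):
    rng=np.random.default_rng(0);best=0
    for _ in range(800):
        a,b,c=P[rng.choice(len(P),3,False)];n=np.cross(b-a,c-a);l=np.linalg.norm(n)
        if l<500: continue
        n/=l;i=abs((P-a)@n)<1.2
        if i.sum()>best:best=i.sum();I=i
    c=P[I].mean(0);n=np.linalg.svd(P[I]-c,full_matrices=False)[2][2];return n*np.sign(n[0]),c,I
n,c,I=plane(P);print(n,c,I.sum(),np.degrees(np.arctan2(n[1],n[0])))
n[2]=0;n/=np.linalg.norm(n);y=np.array([-n[1],n[0],0])
d=(P-c)@n;t=P@y
for lo in np.arange(-20,30,2):
    k=(d>=lo)&(d<lo+2)
    if k.sum()>10: print(lo,k.sum(),t[k].min().round(1),t[k].max().round(1),P[k,2].min().round(1),P[k,2].max().round(1))
# circle fit of outer boundary by front points: grid search tcen
from scipy.optimize import minimize_scalar
k=(d>-8)&(d<3)
for tc in np.arange(55,80,2.): pass
r=lambda tc: np.hypot(t[k]-tc,P[k,2]-108)
for tc in np.arange(t[k].mean()-8,t[k].mean()+8.1,1): print(round(tc,1),np.percentile(r(tc),[95,98,99.5]).round(1))
np.save("pl.npy",np.r_[n,c])
E
```

```text
[ 0.99708418 -0.07611102 -0.00550086] [524.90660867  23.60235307 109.45547783] 890 -4.3651276049941545
-16 14 56.3 71.6 100.2 117.0
-10 16 52.0 71.4 44.3 121.3
-8 163 -2.0 131.4 41.3 174.8
-6 606 -4.1 133.4 38.2 177.9
-4 289 -5.3 134.6 39.8 177.6
-2 612 -5.8 123.4 49.5 176.9
0 565 -5.4 120.7 52.1 176.7
2 58 -3.9 112.3 59.5 177.9
4 42 -5.0 96.1 71.1 177.5
6 37 -4.2 100.9 83.0 177.9
8 50 -5.2 92.0 71.3 178.2
10 31 -4.4 106.5 82.9 177.4
54.2 [73.4 76.6 79.2]
55.2 [72.5 75.8 78.3]
56.2 [71.9 74.9 77.3]
57.2 [71.2 74.1 76.4]
58.2 [70.6 73.2 75.5]
59.2 [70.1 72.5 74.5]
60.2 [69.6 71.7 73.6]
61.2 [69.1 71.  72.6]
62.2 [68.9 70.2 71.7]
63.2 [68.9 69.8 70.9]
64.2 [69.1 69.7 70.3]
65.2 [69.4 70.  70.6]
66.2 [69.8 70.7 71.4]
67.2 [70.4 71.5 72.3]
68.2 [71.1 72.5 73.3]
69.2 [71.8 73.4 74.2]
70.2 [72.5 74.3 75.1]
```

```bash
cat >> h.py <<'E'
_p=np.load("pl.npy"); N=_p[:3]; _y=np.array([-N[1],N[0],0])
C=_p[3:]+3.5*N+(64.3-_p[3:]@_y)*_y; C[2]=108
E
python3 - <<'E'
from h import *
print(C,N)
f=ctrl.grab_frame("scene");print(angle(f,C,N,4.))
from scipy.spatial.transform import Rotation as R
s=ctrl.state();T=R.from_euler("xyz",s["eef_rot"],degrees=True)
for yaw in(85.64,-94.36):
    G=R.from_euler("xyz",[180,0,yaw],degrees=True)
    print(yaw,(T.inv()*G).as_rotvec(degrees=True).round(2))
for z in (300,159): print("shift",z,T.inv().apply(np.array([C[0],C[1],z])-s["position"]).round(1))
g=f["img"].copy()
for a in range(0,360,5):
    y=np.array([-N[1],N[0],0]);A=np.radians(a)
    u=proj(f,C-9*N+70*(np.cos(A)*np.array([0,0,1])-np.sin(A)*y))[0].round().astype(int);g[u[1],u[0]]=(255,0,0)
cv2.imwrite("pics/c2.png",cv2.resize(g[180:290,260:370],None,fx=5,fy=5,interpolation=cv2.INTER_NEAREST)[:,:,::-1])
E
```

```text
[528.45843654  24.14792865 108.        ] [ 0.99709926 -0.07611217  0.        ]
(np.float64(40.45630534831898), np.float64(78.0164004470436), np.float64(19.398562219481267))
85.64 [-1.000e-02  1.000e-02  7.706e+01]
-94.36 [-1.0000e-02 -1.0000e-02 -1.0294e+02]
shift 300 [-497.4 -394.8  -60.7]
shift 159 [-497.4 -394.8   80.3]
```

View pics/c2.png

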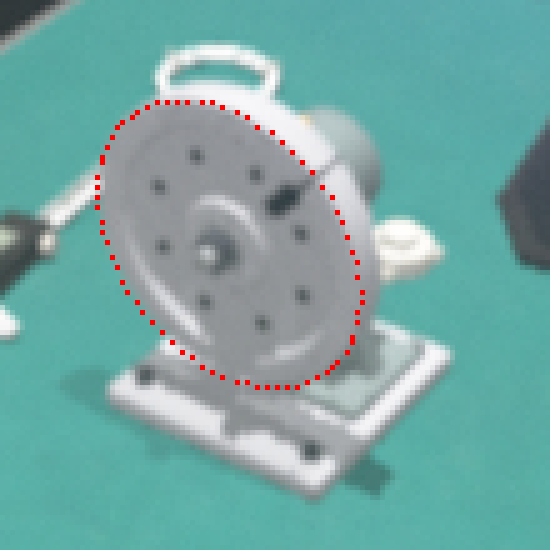

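The red rim overlay matches the wheel, centred at about (528,24,108). The slot is now at crop (283,200), so the wheel is still rolling. I'm moving above it.

```bash
python3 -m inch '[[[0,0,77,-0.497,-0.395,-0.061,0.6],[0,0,77,-0.497,-0.395,-0.061,0.6],[0,0,77,-0.497,-0.395,-0.061,0.6],[0,0,77,-0.497,-0.395,-0.061,0.6],[0,0,77,-0.497,-0.395,-0.061,0.6],[0,0,77,-0.497,-0.395,-0.061,0.6],[0,0,77,-0.497,-0.395,-0.061,0.6],[0,0,77,-0.497,-0.395,-0.061,0.6]]]' 40
cat > go.py <<'E'
import sys
from h import *
from scipy.spatial.transform import Rotation as R
# print the increment to the pose at wheel angle th (tool radial, D from axis)
th,D=float(sys.argv[1]),float(sys.argv[2])
s=ctrl.state();T=R.from_euler("xyz",s["eef_rot"],degrees=True)
yaw=np.degrees(np.arctan2(N[1],N[0]))+90
G=R.from_euler("xyz",[180,0,yaw],degrees=True)
Q=R.from_rotvec(N*th,degrees=True)  # positive about +x(away) = clockwise as the robot sees it
p=C+Q.apply([0,0,D])
print("t",s["clock"],"pos",s["position"].round(1),"rot",s["eef_rot"].round(1),"q",s["q"].round(0),"jaw",s["grip_width"].round(2))
print("turn",(T.inv()*(Q*G)).as_rotvec(degrees=True).round(2),"shift",T.inv().apply(p-s["position"]).round(1))
f=ctrl.grab_frame("scene");print("slot",np.round(angle(f,C,N,4.),1))
E
python3 go.py 0 150
```

```text
clock: 1.8
position: [395.7, 218.1, 278.0]
eef_rot: [180.0, -0.0, 93.6]
contact_force: [1.0, 1.2, 1.0]
grip_width: 0.598
grasp_force: 0.0Traceback (most recent call last):
  File "go.py", line 11, in <module>
    print("t",s["clock"],"pos",s["position"].round(1),"rot",s["eef_rot"].round(1),"q",s["q"].round(0),"jaw",s["grip_width"].round(2))
                                                                                                            ^^^^^^^^^^^^^^^^^^^^^
AttributeError: 'float' object has no attribute 'round'
```

```bash
sed -i 's/s\["grip_width"\].round(2)/round(float(s["grip_width"]),2),"F",np.round(s["contact_force"],1),"grip",round(float(s["grasp_force"]),1)/' go.py
python3 go.py 0 150
```

```text
t 1.8 pos [395.7 218.1 278. ] rot [180.   -0.   93.6] q [-43.  28.  17. 106. -11.  47. -17.] jaw 0.6 F [1.  1.2 1. ] grip 0.0
turn [ 0.02 -0.02  7.98] shift [-201.9  120.3   20. ]
slot [38.7 81.8 21.7]
```

```bash
python3 -m inch '[[[0,0,8,-0.202,0.120,0.02,0.6],[0,0,8,-0.202,0.120,0.02,0.6],[0,0,8,-0.202,0.120,0.02,0.6],[0,0,8,-0.202,0.120,0.02,0.6],[0,0,8,-0.202,0.120,0.02,0.6],[0,0,8,-0.202,0.120,0.02,0.6],[0,0,8,-0.202,0.120,0.02,0.6]]]'
python3 go.py 0 51; python3 go.py -30 51
```

```text
clock: 2.55
position: [528.5, 26.3, 257.3]
eef_rot: [-180.0, -0.0, 85.9]
contact_force: [0.8, 0.9, -0.0]
grip_width: 0.601
grasp_force: 0.0
t 2.55 pos [528.5  26.3 257.3] rot [-180.    -0.    85.9] q [-15.  36.  17.  93. -12.  52.   2.] jaw 0.6 F [ 0.8  0.9 -0. ] grip 0.0
turn [-0.03 -0.    0.26] shift [-2.1  0.2 98.3]
slot [38.6 88.3 22.5]
t 2.6 pos [528.3  27.2 257.5] rot [-180.   -0.   86.] q [-15.  36.  17.  93. -12.  52.   2.] jaw 0.6 F [0.8 0.5 0.1] grip 0.0
turn [  0.06 -30.02   0.34] shift [ 22.5   0.6 105.3]
slot [38.6 88.1 22.8]
```

```bash
python3 go.py 35 51
```

```text
t 2.65 pos [528.2  27.6 257.7] rot [-180.   -0.   86.] q [-15.  36.  17.  93. -12.  52.   2.] jaw 0.6 F [-0.2  0.2  0.3] grip 0.0
turn [-0.13 34.98  0.37] shift [-32.7   0.3 107.9]
slot [38.6 88.3 23. ]
```

```bash
python3 -m inch '[[[0,8,0,-0.005,0,0.02,0.6],[0,17,0,-0.012,0,0.05,0.6],[0,25,0,-0.02,0,0.08,0.6],[0,35,0,-0.0327,0,0.108,0.6],[0,35,0,-0.0327,0,0.108,0.6],[0,35,0,-0.0327,0,0.108,0.6],[0,35,0,-0.0327,0,0.108,0.6]]]'
python3 go.py 35 51
```

```text
clock: 3.4
position: [526.0, -6.4, 149.3]
eef_rot: [-179.9, -35.0, 85.8]
contact_force: [-0.5, 0.6, 1.0]
grip_width: 0.598
grasp_force: 0.0
t 3.4 pos [526.   -6.4 149.3] rot [-179.9  -35.    85.8] q [ 23.  50. -13. 100. -37.  43.  39.] jaw 0.6 F [-0.5  0.6  1. ] grip 0.0
turn [-0.2   0.01  0.17] shift [1.4 0.1 0.4]
slot [30.1 87.6 40.6]
```

```bash
python3 -m inch '[[[0,0,0,0.001,0,0,0.0],[0,0,0,0.001,0,0,0.0],[0,0,0,0.001,0,0,0.0],[0,0,0,0.001,0,0,0.0],[0,0,0,0.001,0,0,0.0],[0,0,0,0.001,0,0,0.0]]]' 40
python3 go.py -45 51
```

```text
clock: 4.05
position: [528.2, -4.5, 151.0]
eef_rot: [179.7, -34.9, 86.1]
contact_force: [13.5, 2.8, 0.6]
grip_width: 0.204
grasp_force: 44.8
t 4.05 pos [528.2  -4.5 151. ] rot [179.7 -34.9  86.1] q [ 23.  50. -13. 100. -37.  43.  39.] jaw 0.2 F [13.5  2.8  0.6] grip 44.8
turn [  0.29 -79.94   0.3 ] shift [49.  -1.6 42.7]
slot [32.7 77.4 24.6]
```

```bash
python3 -m inch '[[[0,-8,0,0.0071,0.001,0.0005,0],[0,-16,0,0.0141,0.002,0.002,0],[0,-24,0,0.0207,0.002,0.0044,0],[0,-32,0,0.027,0.002,0.0077,0],[0,-40,0,0.0328,0.002,0.0119,0],[0,-40,0,0.0328,0.002,0.0119,0]]]'
python3 -m inch '[[[0,-8,0,0.0071,0,0.0005,0],[0,-16,0,0.0141,0,0.002,0],[0,-24,0,0.0207,0,0.0044,0],[0,-32,0,0.027,0,0.0077,0],[0,-40,0,0.0328,0,0.0119,0],[0,-40,0,0.0328,0,0.0119,0]]]'
python3 go.py -45 51
```

```text
clock: 4.7
position: [531.1, 29.5, 160.4]
eef_rot: [179.8, 5.3, 86.1]
contact_force: [9.9, -3.0, -41.4]
grip_width: 0.204
grasp_force: 42.6
clock: 5.3
position: [534.1, 64.5, 142.5]
eef_rot: [179.9, 45.4, 86.6]
contact_force: [3.9, 13.8, 15.1]
grip_width: 0.201
grasp_force: 52.9
t 5.3 pos [534.1  64.5 142.5] rot [179.9  45.4  86.6] q [-50.  67.  47.  87.  -1.  56. -22.] jaw 0.2 F [ 3.9 13.8 15.1] grip 52.9
turn [0.71 0.42 0.65] shift [-4.3 -2.6  2.2]
slot [318.7  74.1  22.7]
```

```bash
sed -i 's/C\[2\]=108/C[2]=108; C=C+2.3*N/' h.py; sed -i 's/angle(f,C,N,4.)/angle(f,C,N,6.3)/' go.py
python3 -m inch '[[[0,0,0,0,0,0,0.6],[0,0,0,0,0,0,0.6],[0,0,0,0,0,0,0.6],[0,0,0,0,0,0,0.6],[0,0,0,0,0,0,0.6],[0,0,0,0,0,0,0.6],[0,0,0,0,0,0,0.6],[0,0,0,0,0,0,0.6]]]'
python3 go.py -45 51
python3 -m inch '[[[0,0,0,0,0,0,0.6],[0,0,0,0,0,0,0.6],[0,0,0,0,0,0,0.6],[0,0,0,0,0,0,0.6],[0,0,0,0,0,0,0.6],[0,0,0,0,0,0,0.6],[0,0,0,0,0,0,0.6],[0,0,0,0,0,0,0.6]]]' >/dev/null
python3 go.py -45 51
python3 -m inch '[[[0,0,0,0,0,0,0.6],[0,0,0,0,0,0,0.6],[0,0,0,0,0,0,0.6],[0,0,0,0,0,0,0.6],[0,0,0,0,0,0,0.6],[0,0,0,0,0,0,0.6],[0,0,0,0,0,0,0.6],[0,0,0,0,0,0,0.6]]]' >/dev/null
python3 go.py -45 51
```

```text
clock: 6.15
position: [532.9, 59.7, 144.5]
eef_rot: [-180.0, 45.0, 85.9]
contact_force: [0.2, -0.6, -0.4]
grip_width: 0.599
grasp_force: 0.0
t 6.15 pos [532.9  59.7 144.5] rot [-180.    45.    85.9] q [-49.  67.  47.  87.  -1.  56. -21.] jaw 0.6 F [ 0.2 -0.6 -0.4] grip 0.0
turn [0.22 0.   0.22] shift [0.5 0.6 0.1]
slot [358.9  83.8  20.8]
t 7.0 pos [532.9  59.8 144.5] rot [180.  45.  86.] q [-49.  67.  47.  87.  -1.  56. -21.] jaw 0.6 F [-0.6 -0.1  0.2] grip 0.0
turn [0.22 0.   0.22] shift [0.4 0.6 0.2]
slot [ 3.7 83.6 22.8]
t 7.85 pos [532.9  59.8 144.5] rot [-180.   45.   86.] q [-49.  67.  47.  87.  -1.  56. -21.] jaw 0.6 F [ 0.8 -0.2 -0.7] grip 0.0
turn [0.22 0.01 0.23] shift [0.4 0.6 0.1]
slot [ 4.  84.  21.3]
```

```bash
python3 -m inch '[[[0,0,0,0,0,0,0.6],[0,0,0,0,0,0,0.6],[0,0,0,0,0,0,0.6],[0,0,0,0,0,0,0.6],[0,0,0,0,0,0,0.6],[0,0,0,0,0,0,0.6],[0,0,0,0,0,0,0.6],[0,0,0,0,0,0,0.6]]]' >/dev/null
python3 go.py -45 51
python3 -m inch '[[[0,0,0,0,0,0,0.6],[0,0,0,0,0,0,0.6],[0,0,0,0,0,0,0.6],[0,0,0,0,0,0,0.6],[0,0,0,0,0,0,0.6],[0,0,0,0,0,0,0.6],[0,0,0,0,0,0,0.6],[0,0,0,0,0,0,0.6]]]' >/dev/null
python3 go.py -45 51; python3 - <<'E'
from h import *
f=ctrl.grab_frame("scene");cv2.imwrite("pics/d.png",cv2.resize(f["img"][150:290,240:390],None,fx=4,fy=4,interpolation=cv2.INTER_CUBIC)[:,:,::-1])
E
```

```text
t 8.7 pos [532.9  59.8 144.5] rot [-180.   45.   86.] q [-49.  67.  47.  87.  -1.  56. -21.] jaw 0.6 F [-0.  -1.2  0. ] grip 0.0
turn [0.22 0.   0.23] shift [0.4 0.6 0.2]
slot [ 4.  84.1 21.4]
t 9.55 pos [532.9  59.7 144.5] rot [-180.    45.    85.9] q [-49.  67.  47.  87.  -1.  56. -21.] jaw 0.6 F [-0.2 -0.7  0.5] grip 0.0
turn [0.22 0.01 0.22] shift [0.5 0.6 0.1]
slot [ 4.  84.3 20.8]
```

View pics/d.png

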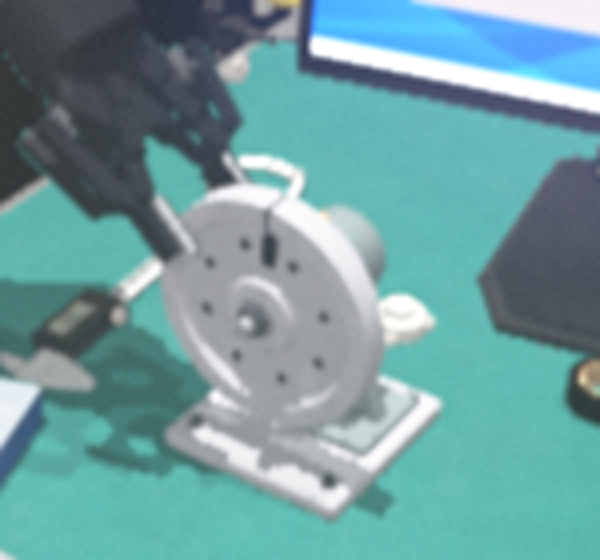

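The slot is near the top at (268,245), the fingers are clear of the rim, and the wheel rests at 4°. Next I'll roll it down from the other side to confirm the first rest at 38.6°.

```bash
python3 -m inch '[[[0,0,0,0,0.0005,0,0],[0,0,0,0,0.0005,0,0],[0,0,0,0,0.0005,0,0],[0,0,0,0,0.0005,0,0],[0,0,0,0,0.0005,0,0],[0,0,0,0,0.0005,0,0]]]'
python3 -m inch '[[[0,8,0,-0.0071,0,0.0005,0],[0,16,0,-0.0141,0,0.002,0],[0,24,0,-0.0207,0,0.0044,0],[0,32,0,-0.027,0,0.0077,0],[0,40,0,-0.0328,0,0.0119,0],[0,40,0,-0.0328,0,0.0119,0]]]'
python3 -m inch '[[[0,8,0,-0.0071,0,0.0005,0],[0,16,0,-0.0141,0,0.002,0],[0,24,0,-0.0207,0,0.0044,0],[0,32,0,-0.027,0,0.0077,0],[0,40,0,-0.0328,0,0.0119,0],[0,40,0,-0.0328,0,0.0119,0]]]'
python3 go.py 35 51
python3 -m inch '[[[0,0,0,0,0,0,0.6],[0,0,0,0,0,0,0.6],[0,0,0,0,0,0,0.6],[0,0,0,0,0,0,0.6],[0,0,0,0,0,0,0.6],[0,0,0,0,0,0,0.6]]]'
python3 go.py -5 51
```

```text
clock: 10.25
position: [533.6, 59.8, 144.6]
eef_rot: [180.0, 45.0, 85.9]
contact_force: [5.1, 1.3, 2.3]
grip_width: 0.201
grasp_force: 40.0
clock: 10.85
position: [530.7, 23.8, 160.5]
eef_rot: [179.9, 4.7, 85.5]
contact_force: [-6.7, -5.4, 22.2]
grip_width: 0.198
grasp_force: 49.3
clock: 11.45
position: [528.3, -5.1, 149.6]
eef_rot: [-179.9, -35.3, 85.9]
contact_force: [-0.5, 12.9, -27.9]
grip_width: 0.202
grasp_force: 45.1
t 11.45 pos [528.3  -5.1 149.6] rot [-179.9  -35.3   85.9] q [ 23.  51. -14.  99. -36.  43.  39.] jaw 0.2 F [ -0.5  12.9 -27.9] grip 45.1
turn [-0.28 -0.29  0.24] shift [ 0.   0.3 -0.2]
slot [83.2 83.1 76.3]
clock: 12.1
position: [528.8, -5.2, 150.4]
eef_rot: [180.0, -35.0, 86.0]
contact_force: [-0.3, -0.2, -0.3]
grip_width: 0.599
grasp_force: 0.0
t 12.1 pos [528.8  -5.2 150.4] rot [180. -35.  86.] q [ 23.  50. -14.  99. -36.  43.  38.] jaw 0.6 F [-0.3 -0.2 -0.3] grip 0.0
turn [ -0.08 -39.97   0.35] shift [32.4 -0.1 12.4]
slot [27.4 87.5 75.2]
```

Now swing the open jaws to −25° while the wheel settles, so the slot is visible.

```bash
python3 -m inch '[[[0,-8,0,0.0071,0,0.0005,0.6],[0,-16,0,0.0141,0,0.002,0.6],[0,-24,0,0.0207,0,0.0044,0.6],[0,-32,0,0.027,0,0.0077,0.6],[0,-40,0,0.0328,0,0.0119,0.6],[0,-40,0,0.0328,0,0.0119,0.6]]]' >/dev/null
python3 -m inch '[[[0,-8,0,0.0071,0,0.0005,0.6],[0,-16,0,0.0141,0,0.002,0.6],[0,-20,0,0.0174,0,0.0031,0.6],[0,-20,0,0.0174,0,0.0031,0.6],[0,-20,0,0.0174,0,0.0031,0.6],[0,-20,0,0.0174,0,0.0031,0.6]]]' >/dev/null
python3 go.py -25 51
python3 -m inch '[[[0,0,0,0,0,0,0.6],[0,0,0,0,0,0,0.6],[0,0,0,0,0,0,0.6],[0,0,0,0,0,0,0.6],[0,0,0,0,0,0,0.6],[0,0,0,0,0,0,0.6],[0,0,0,0,0,0,0.6],[0,0,0,0,0,0,0.6]]]' >/dev/null
python3 go.py -25 51
python3 -m inch '[[[0,0,0,0,0,0,0.6],[0,0,0,0,0,0,0.6],[0,0,0,0,0,0,0.6],[0,0,0,0,0,0,0.6],[0,0,0,0,0,0,0.6],[0,0,0,0,0,0,0.6],[0,0,0,0,0,0,0.6],[0,0,0,0,0,0,0.6]]]' >/dev/null
python3 go.py -25 51
```

```text
t 13.35 pos [532.4  43.9 155.3] rot [180.   24.9  85.8] q [-38.  54.  36.  95.  -7.  46. -12.] jaw 0.6 F [-0.6 -0.8  0.3] grip 0.0
turn [ 0.11 -0.09  0.15] shift [ 1.9 -0.1  0.3]
slot [38.7 84.  21.6]
t 14.2 pos [532.3  45.2 154.7] rot [-180.   25.   86.] q [-38.  54.  36.  95.  -7.  46. -12.] jaw 0.6 F [ 0.3 -0.7  0.3] grip 0.0
turn [0.13 0.01 0.29] shift [0.4 0.  0.3]
slot [38.6 84.1 21.6]
t 15.05 pos [532.3  45.3 154.7] rot [-180.   25.   86.] q [-38.  54.  36.  95.  -7.  46. -12.] jaw 0.6 F [ 0.  -0.1  0.7] grip 0.0
turn [0.13 0.   0.29] shift [0.4 0.  0.4]
slot [38.6 84.  21.6]
```

Both rests repeat, at 38.6° and 4.0°, so the heavy side is straight down at slot 21.3°. I'll grip here and turn −17.3°.

```bash
python3 -m inch '[[[0,0,0,0,0,0,0],[0,0,0,0,0,0,0],[0,0,0,0,0,0,0],[0,0,0,0,0,0,0],[0,0,0,0,0,0,0],[0,0,0,0,0,0,0]]]'
python3 go.py -42 51
python3 -m inch '[[[0,-6,0,0.0053,0,0.0003,0],[0,-12,0,0.0106,0,0.0011,0],[0,-17.3,0,0.0152,0,0.0023,0],[0,-17.3,0,0.0152,0,0.0023,0],[0,-17.3,0,0.0152,0,0.0023,0],[0,-17.3,0,0.0152,0,0.0023,0],[0,-17.3,0,0.0152,0,0.0023,0]]]'
python3 go.py -42 51; python3 go.py -42 51
```

```text
clock: 15.7
position: [532.4, 45.3, 154.8]
eef_rot: [180.0, 25.0, 85.9]
contact_force: [0.7, 2.5, 5.0]
grip_width: 0.2
grasp_force: 39.8
t 15.7 pos [532.4  45.3 154.8] rot [180.   25.   85.9] q [-38.  54.  36.  95.  -7.  46. -12.] jaw 0.2 F [0.7 2.5 5. ] grip 39.8
turn [  0.19 -17.     0.26] shift [15.4  0.   2.7]
slot [38.6 83.9 21.3]
clock: 16.45
position: [533.6, 58.9, 145.7]
eef_rot: [180.0, 42.2, 86.0]
contact_force: [2.6, 6.3, -1.5]
grip_width: 0.204
grasp_force: 45.3
t 16.45 pos [533.6  58.9 145.7] rot [180.   42.2  86. ] q [-48.  65.  45.  88.  -1.  55. -21.] jaw 0.2 F [ 2.6  6.3 -1.5] grip 45.3
turn [0.28 0.22 0.28] shift [-0.8 -0.2  0.4]
slot [20.5 83.5 20.1]
t 16.5 pos [533.6  58.9 145.6] rot [180.   42.2  86. ] q [-48.  65.  45.  88.  -1.  55. -21.] jaw 0.21 F [ 2.5  5.3 -2.1] grip 45.3
turn [0.28 0.21 0.28] shift [-0.8 -0.2  0.4]
slot [20.5 83.7 19.9]
```

The slot reads 20.5° against 21.3° wanted, with the wheel still and gripped at 45 N.

```bash
python3 -c "
from plant import ctrl
print(ctrl.finish_job())"
```

```text
the job is handed in; nothing more can be done
None
```

I handed the job in with the gripper holding the wheel still at about 45 N, its heavy side within about 1° of straight down (slot at 20.5°, against 21.3° midway between its rests at 38.6° and 4.0°); no verdict was returned.

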